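# Hook the seal case shut and hold it out over the tray

### The job

The seals are packed in the wooden case for the colleague on the far side of the desk. Swing the brass hook on the case's front down until it rests on its catch pin, then lift the case by the handle on its lid and hold it out centred above the steel tray, its underside 15 cm above the desk, level and square with the tray, with the hook side facing away from you towards the colleague. Keep the case upright, leave the other things on the desk alone, and finish while still holding the case there: do not put it down or let go.

Things in the scene. Friction and masses are not known exactly. Their poses are not given: they have to be found in the camera images.
- case_mid (a point): centre of the loose wooden seal case, 50 mm above its underside. The case is 130 deep (its x), 180 wide (y), 100 high without handle, about 0.65 kg; its x axis points out of the front (hook side), z up. It is a 65 mm high box with a 35 mm deep lid hinged along the back; the lid lies shut by its weight only: with the hook open, lifting by the handle opens it
- handle (a point): middle of the brass handle bar on the lid: a round bar 12 mm thick, parallel to the case's y, 94 mm clear between its two posts, rigid. Its centre is 38 mm above the lid's top, straight above case_mid (88 mm above it; the bar's top is 144 mm above the desk and it lies 65 mm behind the front face). Axes as the case's
- hook_pivot (a point): the pivot of the brass hook, on the middle of the lid's front face: this point is 10 mm out from the face, 35 mm above case_mid. The hook turns about the case's x axis and lies flat along the face, 2.5 to 5.5 mm out from it, and is 6 mm wide
- hook_knob (a point): middle of the hook's round finger knob, 11 mm thick, 16 mm long, pointing straight out of the case front: it runs from 8 to 24 mm out from the face (this point is 16 mm out), 48 mm from the pivot. Hook closed: it is 48 mm below the pivot and 3 mm to the case's +y side, 37 mm above the desk
- hook (a joint): angle of the hook, rad: 0 = hanging straight down, closed, its lip under the catch pin and its shank stopped by it; grows as it swings up towards the case's +y side (1.57 = along the case's +y). Stiff pivot: it stays where it is left and needs about 0.5 N at the knob
- lid (a joint): angle of the lid, rad: 0 = shut
- catch (a point): the root of the catch pin on the case's front face, 6 mm thick and standing out 8 mm, 34 mm below the pivot, 1 mm above case_mid
- tray: low rectangular steel tray with a rim, 130 mm (its x) by 200 mm (its y), 15 mm high, fixed on the desk. Origin at the centre of its underside at desk height; its x axis points to the far side of the desk, where the colleague stands
- ink_dish: round blue ink dish, 76 mm across, 30 mm high, a bystander; origin under its centre
- inkstone: black rectangular inkstone, 130 x 75 x 22 mm, a bystander; origin under its centre
- seal: wooden seal with a turned grip, 42 mm square foot, 68 mm high, a bystander; origin under its centre
- paperweight: glass paperweight on a marble foot, 76 mm across, 44 mm high, a bystander; origin under its centre
Mind the look-alikes: they are no part of the job. There is more than one size of the part that bears case_mid; the job needs the larger.

How it is judged:
On the way, in this order (a step that is already met when the one before it is completed fails the run):
1. the hook rests on its catch pin while the case stands on the desk with its lid shut (value of joint hook below 0.1 rad and value of joint lid below 0.05 rad and height (world z) of case_mid below 0.056 m), for 0.2 s.
2. the case is lifted clear of the desk in the fingers, hook still closed (height (world z) of case_mid above 0.08 m and value of joint hook below 0.1 rad and contact force between the fingers and case above 2 N), for 0.2 s.
At the end, for the whole second after the job is handed in: Fingers hold the case in the air: centre within 30 mm of the tray's centre seen from above, underside 125 to 175 mm above the desk, level within 0.15 rad, square with the tray within 0.17 rad, hook side to the far side, hook closed (under 0.1 rad), lid shut (under 0.05 rad) (horizontal distance between case_mid and tray below 0.03 m and height (world z) of case_mid between 0.175 and 0.225 m and angle between case_mid's own z axis and vertical below 0.15 rad and angle between the x axis of case_mid and the x axis of tray, either way round below 0.17 rad and x of catch in the frame of tray above 0.03 m and value of joint hook below 0.1 rad and value of joint lid below 0.05 rad and contact force between the fingers and case above 2 N); the arm keeps its last pose, push and grip.
It fails at once if the case is tipped by more than 0.35 rad (angle between case_mid's own z axis and vertical above 0.35 rad).
It fails at once if a bystander is moved by more than 20 mm (distance of any of ink_dish, inkstone, seal, paperweight from where it was at the start of the episode above 0.02 m).
It also fails if it takes over 61 s, if anything falls off the work surface, if the arm or the gripper's body presses on something with over 40 N, if the wrist force passes 120 N, or if a joint passes its speed limit or range.

### The arm

A 6-joint arm with a two-finger parallel gripper is mounted at the origin on the work surface. World frame = base frame: x ahead of the robot, y to its left, z up, the work surface at z = 0. Lengths are in m, angles in rad, forces in N, time in s.
With the tool pointing down it reaches from about 0.425 to 0.95 m from the base axis. Payload 3.5 kg.
Tool frame: the origin (TCP) lies midway between the tips of the shut fingers; the grasp point (between the pads) lies 19 mm behind it; z points along the fingers, y is the direction in which the jaws open and shut (so a half turn about z gives the same grasp; the last joint's range is limited). The gripper opens to 85 mm and grips with 20 to 120 N. Pads are 22 mm wide; open, the fingers measure 114 mm over their backs; the gripper's body (76 mm by 85 mm) begins 54 mm behind the grasp point. The pads swing forward as they close: fully open they stand 13 mm farther back than shut.
Start: joints at [-1.419, 0.286, 1.577, -0, 1.279, -0.15], TCP at [0.201, -0.644, 0.231] pointing down, gripper open.
Joint ranges: [-2.77, 2.77], [-0.9, 2.22], [0.21, 2.48], [-1.53, 4.67], [0.24, 2.81], [-2.84, 2.84]. Speed limits (rad/s): [2.79, 2.79, 3.14, 3.14, 3.14, 3.14].

### API

Orientations are given as a unit quaternion [x, y, z, w].
In Python, from plant import ctrl gives the robot as it stands.
- The arm moves only by the tool apply_moves, never from a script. Its argument "moves" is a list that holds one entry, the list of rows, each a list of 7 numbers: the shift along the tool's x, y, z in m, then the turn, a rotation vector about the tool's x, y, z in degrees, then the gripper's target within -1 to 1 (shut at 1, half-way at 0, fully open at -1). In form: [[[tx, ty, tz, ax, ay, az, hand], ...]]. A call has 1 to 12 rows; each row shifts and turns the pose as measured when the row begins, along the tool's axes as they then stand; what a row does not reach is not made up. A row lasts 1/10 s, in which the tool goes at most 50 mm and 8.59 degrees, less where a joint would pass 70% of its speed; a pose out of reach is approached as far as the arm can. A call with a gripper value outside its range is refused whole. The fingers move at their own pace and stop on an object; "force" is the grip in N (left out, the last holds). Time passes only in rows, so rows that do not move let the fingers close. It gives the time, the measured TCP pose, the force and the opening at its end, in the units of the state.
- ctrl.get_state(): the state, without advancing time (a new reading comes with each control period).
- ctrl.read_camera(name): name is "side" or "top" or "wrist"; returns the picture (480x640x3 uint8, red, green, blue); there is no depth.
- ctrl.get_calibration(name): a dict with "camera_matrix" (3x3 intrinsics, pixels), "cam_to_world" (4x4, takes a point from camera to world coordinates). Camera axes: x right, y up, looking along -z (the intrinsics and any distortion apply to the point x, -y, -z); pixel columns grow to the right and rows downward; lengths in m; the calibration is good to about 2 mm. A picture is of the moment at which its call begins: read the wrist's pose just before it. get_calibration takes no time and is no camera call; for the wrist camera it gives the pose at the moment of the call.
- ctrl.sign_off(): hands the job in, once; it reports no verdict.
The state is a dict: "time": time; "qpos": joint angles; "dq": joint speeds; "joint_efforts": joint torques, N m; "eef_pos": TCP position; "tcp_rot": TCP orientation; "contact_force": force on the tool from outside, world axes, zero at the start; "wrist_torque": the same for the moment, N m; "opening": opening from 0.0 (shut) to 1.0 (fully open).
Only numpy, scipy, OpenCV 4.12 (cv2) and the standard library are available. Lean on these libraries where they do the work, as an engineer would, in place of code of your own. Each camera call takes 0.05 s, during which the arm holds its last target. There are 200 camera calls.

## Working session

There is one attempt and no reset: what is moved stays moved. The work goes in short steps, Python scripts to look and compute and a tool call to move; the robot and the scene stay as the last step left them, time stands still between calls to the robot, and variables do not carry over. Pictures are saved under pics/ and viewed, about 8 in all and at most 12, crops included, and the job is handed in when it is done.

Besides the shell and the picture viewer there is one more tool, called after "Emit:" as name([rows], argument=value, ...), one row to a line, values as JSON. apply_moves: Moves the arm, as the interface text tells. Its arguments: {"type":"object","properties":{"moves":{"type":"array","items":{"type":"array","items":{"type":"array","items":{"type":"number"}}}},"force":{"type":"number"}},"required":["moves"]}

```bash
mkdir -p pics; ls; python3 - <<'E'
from plant import ctrl
import cv2,numpy as np
s=ctrl.get_state();print(s)
for n in("top","side"):
    im=ctrl.read_camera(n);cv2.imwrite(f"pics/{n}0.png",im[:,:,::-1]);c=ctrl.get_calibration(n);print(n,{k:np.round(np.array(v),4).tolist() for k,v in c.items()})
E
```

```text
pics
{'time': 0.0, 'qpos': array([-1.41900869e+00,  2.87165079e-01,  1.57820252e+00,  4.24965717e-06,
        1.27859129e+00, -1.49993437e-01]), 'dq': array([ 0.00214337,  0.00104956, -0.00111861, -0.00077393,  0.0004327 ,
        0.00190312]), 'joint_efforts': array([-3.83937195e-04, -4.05982590e+01, -2.92626143e+01, -1.67430180e-04,
        5.88153605e-03,  7.47576252e-06]), 'eef_pos': array([ 0.20055603, -0.64381999,  0.22993375]), 'tcp_rot': array([ 9.88637006e-01,  1.50317897e-01,  9.72655745e-07, -1.18312227e-03]), 'contact_force': array([0.08116541, 0.45477412, 0.64950918]), 'wrist_torque': array([-0.02296294, -0.02591402,  0.0379409 ]), 'opening': 0.9994276334540863}
top {'camera_matrix': [[484.5906, 0.0, 316.4416], [0.0, 484.5906, 244.0256], [0.0, 0.0, 1.0]], 'cam_to_world': [[0.0146, 0.98, -0.1985, 0.3423], [-0.9999, 0.0155, 0.0028, -0.016], [0.0058, 0.1984, 0.9801, 1.0055], [0.0, 0.0, 0.0, 1.0]]}
side {'camera_matrix': [[548.7718, 0.0, 325.7865], [0.0, 548.7718, 236.9071], [0.0, 0.0, 1.0]], 'cam_to_world': [[-0.9984, 0.0107, -0.055, 0.4589], [-0.0512, -0.5736, 0.8175, 0.8026], [-0.0227, 0.8191, 0.5733, 0.6744], [0.0, 0.0, 0.0, 1.0]]}
```

View pics/top0.png

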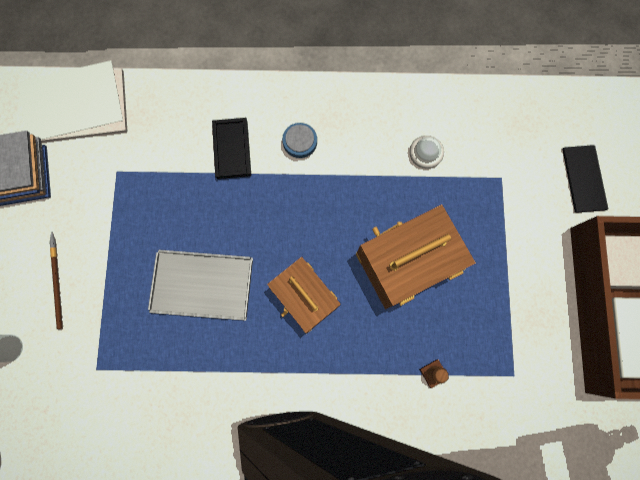

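View pics/side0.png

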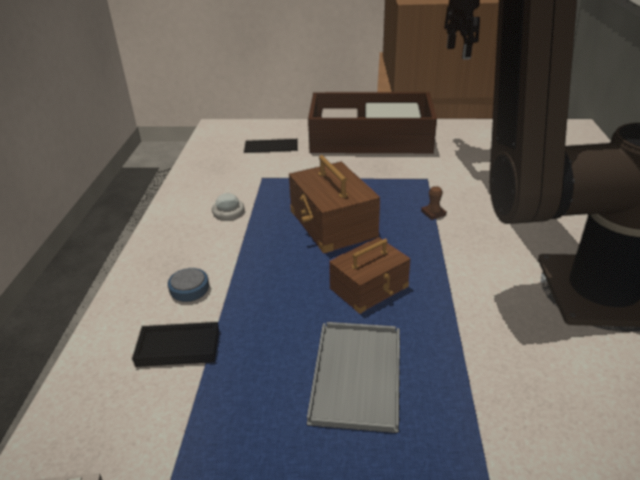

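The top view shows the large case at about (417,255), with its handle running (390,268)–(450,238). Its front faces up and left, and the hook knob is near (377,231), raised towards the case's +y. The tray is centred at about (200,285). In the side view the knob is near (308,215). Next I'll zoom in on both views and get a first estimate.

```bash
cat > h.py <<'E'
import numpy as np,cv2
from plant import ctrl
def ray(cal,uv):
    K=np.array(cal["camera_matrix"]);T=np.array(cal["cam_to_world"])
    d=np.linalg.solve(K,[uv[0],uv[1],1.]);d=T[:3,:3]@(d*[1,-1,-1]);return T[:3,3],d/np.linalg.norm(d)
def onz(cal,uv,z):
    o,d=ray(cal,uv);return o+d*(z-o[2])/d[2]
def tri(rs):
    A=sum(np.eye(3)-np.outer(d,d) for o,d in rs);b=sum((np.eye(3)-np.outer(d,d))@o for o,d in rs)
    p=np.linalg.solve(A,b);return p,max(np.linalg.norm(np.cross(p-o,d)) for o,d in rs)
def proj(cal,p):
    K=np.array(cal["camera_matrix"]);T=np.array(cal["cam_to_world"])
    q=T[:3,:3].T@(np.array(p)-T[:3,3]);q=K@(q*[1,-1,-1]);return q[:2]/q[2]
E
python3 - <<'E'
from h import *
t=cv2.imread("pics/top0.png");s=cv2.imread("pics/side0.png")
a=cv2.resize(t[190:320,340:490],None,fx=4,fy=4,interpolation=2)[:520,:]
b=cv2.resize(s[150:260,275:395],None,fx=4,fy=4,interpolation=2)
cv2.imwrite("pics/zt.png",a);cv2.imwrite("pics/zs.png",b)
cal=ctrl.get_calibration("top");cs=ctrl.get_calibration("side")
hsv=cv2.cvtColor(t,cv2.COLOR_BGR2HSV);m=cv2.inRange(hsv,(15,110,90),(35,255,255))
n,l,st,c=cv2.connectedComponentsWithStats(m)
for i in range(1,n):
    if st[i,4]>6: print("top brass",st[i].tolist(),c[i].round(1))
hs=cv2.cvtColor(s,cv2.COLOR_BGR2HSV);ms=cv2.inRange(hs,(15,110,70),(35,255,255))
n,l,st,c=cv2.connectedComponentsWithStats(ms)
for i in range(1,n):
    if st[i,4]>6: print("side brass",st[i].tolist(),c[i].round(1))
# tray
g=cv2.inRange(hsv,(0,0,110),(180,60,225));g[:240]=0;g[330:]=0;g[:,:130]=0;g[:,270:]=0
cn=max(cv2.findContours(g,0,2)[0],key=cv2.contourArea)
q=cv2.approxPolyDP(cn,8,True)[:,0];print(q.tolist())
P=[onz(cal,p,.012) for p in q];print(np.round(P,3).tolist(),np.mean(P,0),[np.linalg.norm(P[i]-P[i-1]).round(3) for i in range(len(P))])
E
```

```text
top brass [0, 135, 38, 60, 221] [ 27.4 171.1]
top brass [373, 222, 30, 15, 93] [385.8 228.9]
top brass [389, 234, 62, 37, 495] [420.4 250.9]
top brass [50, 247, 7, 10, 55] [ 53.  251.9]
top brass [307, 263, 6, 8, 15] [309.4 265.7]
top brass [449, 269, 15, 11, 54] [456.  274.3]
top brass [289, 276, 29, 36, 216] [303.6 293.5]
top brass [330, 291, 7, 8, 17] [333.1 294.5]
top brass [400, 295, 14, 11, 58] [406.5 299.9]
top brass [281, 307, 7, 10, 33] [284.2 312.2]
side brass [478, 48, 4, 5, 7] [479.6  50.4]
side brass [475, 55, 4, 4, 7] [476.6  56.6]
side brass [473, 97, 4, 6, 10] [474.4  99.6]
side brass [486, 99, 5, 5, 8] [488. 101.]
side brass [455, 100, 4, 5, 8] [456.4 101.8]
side brass [318, 155, 29, 43, 339] [333.3 174.7]
side brass [300, 193, 14, 29, 203] [305.8 209.3]
side brass [292, 206, 2, 6, 9] [292.4 208.7]
side brass [352, 240, 35, 29, 255] [368.8 251. ]
side brass [319, 242, 15, 10, 95] [326.1 246.9]
side brass [383, 273, 10, 22, 112] [387. 284.]
side brass [403, 282, 5, 6, 19] [405.1 284.6]
side brass [354, 305, 12, 7, 46] [359.8 308.2]
[[156, 252], [149, 312], [246, 319], [251, 257]]
[[0.521, 0.315, 0.012], [0.397, 0.319, 0.012], [0.386, 0.122, 0.012], [0.514, 0.117, 0.012]] [0.45467796 0.21810381 0.012     ] [np.float64(0.198), np.float64(0.124), np.float64(0.198), np.float64(0.128)]
```

View pics/zt.png

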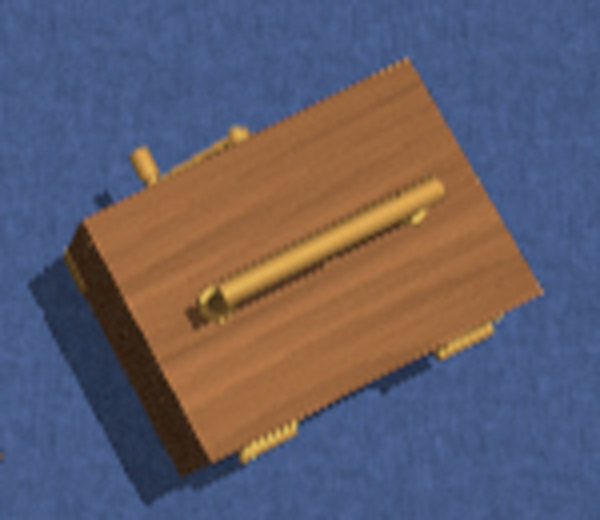

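View pics/zs.png

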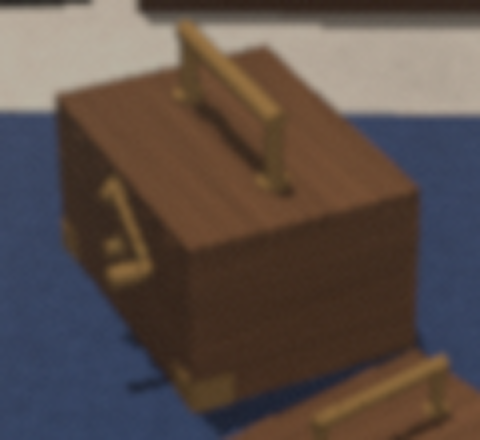

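The zooms show the lid corners in top pixels at (361.3,245), (441.8,204.5), (475.5,263) and (392.5,305.8). The knob's middle is at about (376.5,231.5) in the top view and (307,218.5) in the side view. The hook is half raised towards the case's +y, and the catch is to the left of the knob in the side view.

```bash
python3 - <<'E'
from h import *
ct=ctrl.get_calibration("top");cs=ctrl.get_calibration("side")
T=lambda x,y:(x/4+340-.4,y/4+190-.4); S=lambda x,y:(x/4+275-.4,y/4+150-.4)
# FL(+y front),FR(-y front),BR,BL
tp=[T(85,220),T(407,58),T(542,292),T(210,463)]
sp=[S(190,250),S(57,95),S(265,47),S(418,188)]
P=[]
for a,b in zip(tp,sp):
    p,e=tri([ray(ct,a),ray(cs,b)]);P.append(p);print("corner",p.round(4),e.round(4),onz(ct,a,.1).round(4),onz(cs,b,.1).round(4))
P=np.array(P);Q=np.array([onz(ct,a,.1) for a in tp]);R=np.array([onz(cs,b,.1) for b in sp])
for X in (P,Q,R):
    x=(X[0]+X[1]-X[2]-X[3]);y=X[0]+X[3]-X[1]-X[2];print("c",X.mean(0).round(4),"yawx",np.degrees(np.arctan2(x[1],x[0])),"yawy",np.degrees(np.arctan2(-y[0],y[1])),"size",np.linalg.norm(x)/2,np.linalg.norm(y)/2)
ends=[(T(215,300),S(272,115)),(T(432,190),S(188,30))]
for a,b in ends: print("handle end",*tri([ray(ct,a),ray(cs,b)]))
k,e=tri([ray(ct,T(146,166)),ray(cs,S(128,274))]);print("knob",k,e)
piv,e=tri([ray(ct,T(238,133)),ray(cs,S(112,187))]);print("pivot",piv,e)
c=P.mean(0);x=P[0]+P[1]-P[2]-P[3];x[2]=0;x/=np.linalg.norm(x);y=np.cross([0,0,1],x)
for p in (k,piv): print("in case frame",(p-c)@x,(p-c)@y,p[2])
E
```

```text
corner [ 0.5259 -0.1033  0.0984] 0.0003 [ 0.5259 -0.1032  0.1   ] [ 0.5255 -0.1008  0.1   ]
corner [ 0.6083 -0.2601  0.099 ] 0.0005 [ 0.6086 -0.2599  0.1   ] [ 0.6075 -0.258   0.1   ]
corner [ 0.4951 -0.3206  0.0976] 0.0001 [ 0.4945 -0.3197  0.1   ] [ 0.495  -0.3159  0.1   ]
corner [ 0.4122 -0.1611  0.1   ] 0.0007 [ 0.4115 -0.161   0.1   ] [ 0.4129 -0.1612  0.1   ]
c [ 0.5104 -0.2113  0.0988] yawx 27.50490722016662 yawy 27.58754975561768 size 0.1279589171882808 0.17841411523298825
c [ 0.5101 -0.2109  0.1   ] yawx 27.236420587808826 yawy 27.71534615823525 size 0.12848766930955316 0.17815677954181863
c [ 0.5102 -0.209   0.1   ] yawx 27.728818222987293 yawy 27.759316924404402 size 0.12712361325192417 0.17625934487875314
handle end [ 0.48405323 -0.15777594  0.14302535] 0.00269986351479376
handle end [ 0.53441635 -0.25839641  0.1395403 ] 1.5003333036685015e-05
knob [ 0.56098964 -0.13741706  0.06198535] 0.0006086149359033793
pivot [ 0.57171405 -0.17892927  0.08900469] 0.000807963168133469
in case frame 0.07899686626149409 0.042119334440952325 0.06198534570453867
in case frame 0.06933775126501776 0.00034640207708684705 0.08900468527100495
```

The geometry agrees with the text: lid plane at 99 mm, box 128×178 mm, and the knob 14 mm out of the face. Results:
- **Case:** centre (0.510, −0.211), yaw 27.5°
- **Hook:** about 1.0 rad open
- **Tray:** centre (0.455, 0.218), yaw about −2.3°

I'll shut the fingers and move to the case's +y/front side.

Emit:
apply_moves([
  [[0.031,-0.026,-0.003,0,0,-0.9,1],[0.031,-0.026,-0.003,0,0,-0.9,1],[0.031,-0.026,-0.003,0,0,-0.9,1],[0.031,-0.026,-0.003,0,0,-0.9,1],[0.031,-0.026,-0.003,0,0,-0.9,1],[0.031,-0.026,0,0,0,-0.9,1],[0.031,-0.026,0,0,0,-0.9,1],[0.031,-0.026,0,0,0,-0.9,1],[0.031,-0.026,0,0,0,-0.9,1],[0.031,-0.026,0,0,0,-0.9,1],[0.031,-0.026,0,0,0,-0.9,1],[0.031,-0.026,0,0,0,-0.9,1]],
], force=60)

```text
time: 1.3
eef_pos: [0.4291, -0.1996, 0.2401]
tcp_rot: [0.97, 0.241, -0.001, -0.006]
contact_force: [0.2, 0.2, 0.1]
opening: -0.001
```

```bash
cat >> h.py <<'E'
from scipy.spatial.transform import Rotation as Ro
C=np.array([.510,-.211,0]);YAW=27.5
def goal(x,y,z,yaw,tilt=0,c=C,cy=YAW,frame=True):
    "delta in tool axes to case-frame (x,y) mm, world z mm; tool x at world yaw; tilt about tool y"
    s=ctrl.get_state();R=Ro.from_quat(s["tcp_rot"]);p=s["eef_pos"]
    t=c+Ro.from_euler('z',cy,degrees=True).apply([x/1e3,y/1e3,0])+[0,0,z/1e3] if frame else np.array([x,y,z])/1e3
    G=Ro.from_euler('z',yaw,degrees=True)*Ro.from_euler('x',180,degrees=True)*Ro.from_euler('y',tilt,degrees=True)
    q=Ro.from_euler('z',-cy,degrees=True).apply(p-c)*1e3
    print("t",round(s["time"],2),"tcp",p.round(4),"case",q.round(1),"f",s["contact_force"].round(1),"open",round(s["opening"],2))
    print("shift mm",(R.inv().apply(t-p)*1e3).round(1),"turn",np.degrees((R.inv()*G).as_rotvec()).round(1),"after-turn axes",(G.inv().apply(t-p)*1e3).round(1))
E
python3 -c "
from h import *
goal(87,85,150,27.5,-25)"
```

```text
t 1.3 tcp [ 0.4291 -0.1996  0.2401] case [-66.4  47.5 240.1] f [0.2 0.2 0.1] open -0.0
shift mm [153.5 -35.2  90.8] turn [ -0.6 -25.1   0.6] after-turn axes [177.1 -37.5  16.8]
```

Emit:
apply_moves([
  [[0.027,-0.007,0,0,0,0,1],[0.027,-0.007,0,0,0,0,1],[0.027,-0.007,0,0,0,0,1],[0.027,-0.007,0.005,0,0,0,1],[0.027,-0.007,0.01,0,0,0,1],[0.027,-0.007,0.01,0,0,0,1],[0,0,0,0,-6.5,0,1],[0,0,0,0,-6.5,0,1],[0,0,0,0,-6.5,0,1],[0,0,0,0,-6.5,0,1],[0,0,0,0,0,0,1]],
])

```text
time: 2.4
eef_pos: [0.5545, -0.0731, 0.2099]
tcp_rot: [0.942, 0.24, -0.23, 0.05]
contact_force: [-0.4, 0.5, 0.6]
opening: -0.0
```

```bash
python3 -c "
from h import *
goal(87,80,52,27.5,-25)"
```

```text
t 2.4 tcp [ 0.5545 -0.0731  0.2099] case [103.2 101.8 209.9] f [-0.4  0.5  0.6] open -0.0
shift mm [ 57.3  24.2 147.7] turn [-0.5  2.2  1.2] after-turn axes [ 52.1  21.8 150. ]
```

Emit:
apply_moves([
  [[0.009,0.004,0.025,0,0,0.6,1],[0.009,0.004,0.025,0,1,0.6,1],[0.009,0.004,0.025,0,1,0,1],[0.009,0.004,0.025,0,0,0,1],[0.009,0.004,0.025,0,0,0,1],[0.009,0.004,0.025,0,0,0,1],[0,0,0,0,0,0,1]],
])

```text
time: 3.1
eef_pos: [0.5499, -0.1019, 0.047]
tcp_rot: [0.95, 0.231, -0.205, 0.046]
contact_force: [0.3, 0.8, -0.5]
opening: -0.001
```

```bash
python3 - <<'E'
from h import *
goal(87,68,46,27.5,-25)
s=ctrl.read_camera("side");t=ctrl.read_camera("top")
a=cv2.resize(s[150:260,255:395],None,fx=4,fy=4,interpolation=2)[:,:,::-1]
b=cv2.resize(t[150:260,340:400],None,fx=4,fy=4,interpolation=2)[:,:,::-1]
cv2.imwrite("pics/p1.png",np.hstack([a,b]))
E
```

```text
t 3.1 tcp [ 0.5499 -0.1019  0.047 ] case [85.7 78.4 47. ] f [ 0.3  0.8 -0.5] open -0.0
shift mm [ 1.6 10.4  0.3] turn [-0.5 -0.8 -0.1] after-turn axes [ 1.6 10.4  0.4]
```

View pics/p1.png

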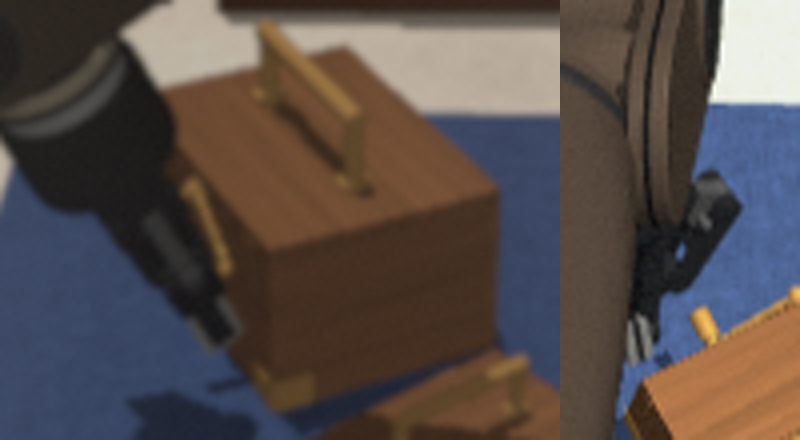

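The side view shows the fingertips beside the case front at about (225,335) in the crop. The top view shows them left of the knob at (705,325), with a gap to both knob and face. Now I'll sweep along the arc.

Emit:
apply_moves([
  [[0.001,0.008,0,0,0,0,1],[0,0.008,0,0,0,0,1],[0.002,0.004,0.005,0,0,0,1],[0.002,0.004,0.005,0,0,0,1],[0.0016,0.005,0.0037,0,0,0,1],[0.0016,0.005,0.0037,0,0,0,1],[0.0008,0.006,0.002,0,0,0,1],[0.0008,0.006,0.002,0,0,0,1],[0,0,0,0,0,0,1]],
])

```text
time: 4.1
eef_pos: [0.58, -0.1456, 0.0305]
tcp_rot: [0.952, 0.23, -0.196, 0.049]
contact_force: [1.0, -0.0, -1.2]
opening: 0.004
```

```bash
python3 -c "
from h import *
goal(87,23,22,27.5,-25)"
```

```text
t 4.1 tcp [ 0.58   -0.1456  0.0305] case [92.3 25.7 30.5] f [ 1.  -0.  -1.2] open 0.0
shift mm [-1.5  2.7  9.9] turn [ 0.  -1.7 -0.3] after-turn axes [-1.2  2.7  9.9]
```

Emit:
apply_moves([
  [[0.0,0.0,0.006,0,0,0,1],[-0.001,0.001,0.004,0,0,0,1],[0,0.002,0,0,0,0,1],[0,0.002,0,0,0,0,1],[0,0,0,0,0,0,1]],
])

```text
time: 4.6
eef_pos: [0.5819, -0.153, 0.0227]
tcp_rot: [0.953, 0.231, -0.191, 0.051]
contact_force: [1.8, 1.7, -1.0]
opening: -0.002
```

```bash
python3 - <<'E'
from h import *
goal(87,23,22,27.5,-25)
s=ctrl.read_camera("side");
cv2.imwrite("pics/p2.png",cv2.resize(s[150:260,255:395],None,fx=4,fy=4,interpolation=2)[:,:,::-1])
E
```

```text
t 4.6 tcp [ 0.5819 -0.153   0.0227] case [90.5 18.3 22.7] f [ 1.8  1.7 -1. ] open -0.0
shift mm [-3.  -4.7  2. ] turn [ 0.4 -2.2 -0.4] after-turn axes [-2.9 -4.7  2.1]
```

View pics/p2.png

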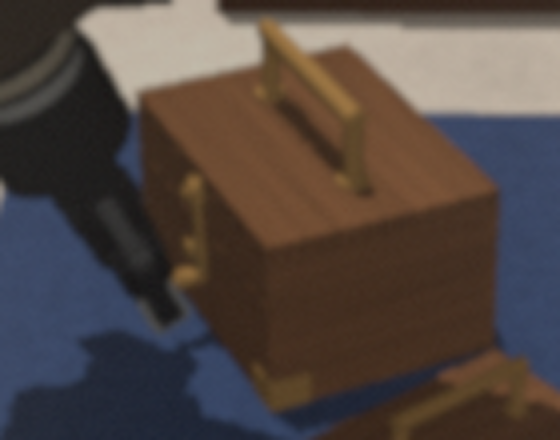

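The hook is now nearly vertical, with the knob at about (185,275) in the crop and the finger against it. I'll press a little further until the force shows the stop.

Emit:
apply_moves([
  [[-0.002,0.002,0.001,0,0,0,1],[0,0.002,0,0,0,0,1],[0,0.002,0,0,0,0,1],[0,0,0,0,0,0,1]],
])

```text
time: 5.05
eef_pos: [0.5822, -0.1592, 0.022]
tcp_rot: [0.953, 0.231, -0.191, 0.05]
contact_force: [2.0, 1.0, -0.5]
opening: 0.004
```

```bash
python3 -c "
from h import *
goal(87,23,22,27.5,-25)"
```

```text
t 5.05 tcp [ 0.5822 -0.1592  0.022 ] case [88.  12.6 22. ] f [ 2.   1.  -0.5] open 0.0
shift mm [ -1.  -10.4   0.3] turn [ 0.3 -2.2 -0.3] after-turn axes [ -0.9 -10.4   0.4]
```

Emit:
apply_moves([
  [[0,0.002,0,0,0,0,1],[0,0.002,0,0,0,0,1],[0,0,0,0,0,0,1]],
])

```text
time: 5.35
eef_pos: [0.583, -0.1626, 0.0216]
tcp_rot: [0.952, 0.231, -0.193, 0.049]
contact_force: [1.1, 2.4, -2.0]
opening: 0.001
```

```bash
python3 - <<'E'
from h import *
goal(87,23,22,27.5,-25)
s=ctrl.read_camera("side");ct=ctrl.get_calibration("side")
cv2.imwrite("pics/p3s.png",s[:,:,::-1])
a=cv2.resize(s[185:235,280:340],None,fx=8,fy=8,interpolation=2)[:,:,::-1]
cv2.imwrite("pics/p3.png",a)
E
```

```text
t 5.35 tcp [ 0.583  -0.1626  0.0216] case [87.   9.2 21.6] f [ 1.1  2.4 -2. ] open 0.0
shift mm [ -0.3 -13.8  -0.4] turn [ 0.2 -2.  -0.3] after-turn axes [ -0.2 -13.8  -0.3]
```

View pics/p3.png

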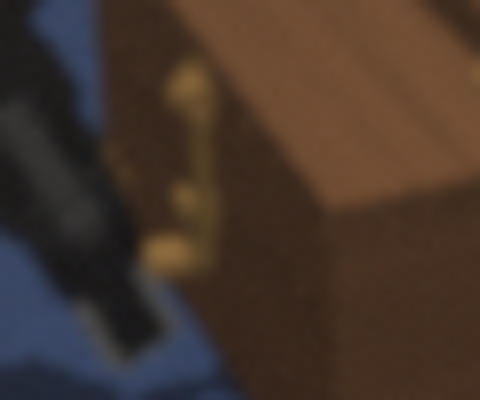

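```bash
python3 - <<'E'
from h import *
cs=ctrl.get_calibration("side")
W=lambda x,y,z:C+Ro.from_euler('z',YAW,degrees=True).apply([x,y,z])
cr=lambda p:((proj(cs,p)-[280,185])*8+3.5).round(0)
print("pivot",cr(W(.075,0,.085)),"pin root,tip",cr(W(.065,0,.051)),cr(W(.073,0,.051)))
for th in(0,.1,.2,.3,.4):
    a=th+np.arctan2(3,48);k=[cr(W(.065+d,.0481*np.sin(a),.085-.0481*np.cos(a))) for d in(.008,.016,.024)];print(th,*k)
s=ctrl.get_state();R=Ro.from_quat(s["tcp_rot"]);print("tcp",cr(s["eef_pos"]))
for y in(-.0145,0,.0145):
  for x in(-.011,.011):print(y,x,cr(s["eef_pos"]+R.apply([x,y,0])))
E
```

```text
pivot [163. 112.] pin root,tip [204. 213.] [176. 220.]
0 [183. 270.] [155. 277.] [127. 285.]
0.1 [190. 277.] [162. 284.] [134. 292.]
0.2 [196. 282.] [168. 290.] [140. 297.]
0.3 [203. 286.] [175. 294.] [147. 301.]
0.4 [209. 288.] [181. 296.] [153. 303.]
tcp [146. 343.]
-0.0145 -0.011 [201. 347.]
-0.0145 0.011 [132. 393.]
0 -0.011 [180. 320.]
0 0.011 [111. 365.]
0.0145 -0.011 [160. 293.]
0.0145 0.011 [ 91. 338.]
```

```bash
python3 - <<'E'
from h import *
a=cv2.imread("pics/side0.png");b=cv2.imread("pics/p3s.png")
for im in(a,b):
    m=cv2.inRange(cv2.cvtColor(im,cv2.COLOR_BGR2HSV),(15,110,70),(35,255,255))
    n,l,st,c=cv2.connectedComponentsWithStats(m)
    print([(st[i].tolist(),c[i].round(1).tolist()) for i in range(1,n) if st[i,4]>8 and 280<c[i,0]<420 and c[i,1]<320])
ga,gb=[cv2.cvtColor(i,6) for i in(a,b)]
for n,(x,y,w,h) in dict(corner=(325,190,50,50),handle=(315,152,40,50),small=(330,240,80,60)).items():
    print(n,cv2.phaseCorrelate(np.float32(ga[y:y+h,x:x+w]),np.float32(gb[y:y+h,x:x+w]),cv2.createHanningWindow((w,h),5)))
E
```

```text
[([318, 155, 29, 43, 339], [333.3, 174.7]), ([300, 193, 14, 29, 203], [305.8, 209.3]), ([292, 206, 2, 6, 9], [292.4, 208.7]), ([352, 240, 35, 29, 255], [368.8, 251.0]), ([319, 242, 15, 10, 95], [326.1, 246.9]), ([383, 273, 10, 22, 112], [387.0, 284.0]), ([403, 282, 5, 6, 19], [405.1, 284.6]), ([354, 305, 12, 7, 46], [359.8, 308.2])]
[([320, 154, 28, 43, 349], [334.6, 174.1]), ([298, 192, 10, 28, 147], [303.4, 206.9]), ([318, 240, 15, 11, 94], [325.5, 245.5]), ([352, 240, 35, 29, 260], [368.3, 251.7]), ([383, 273, 10, 22, 122], [387.0, 284.0]), ([402, 282, 6, 6, 20], [404.9, 284.8]), ([354, 305, 12, 8, 49], [359.7, 308.2])]
corner ((0.04585485868997807, -0.7208534846830794), 1.0534369667053223)
handle ((0.946411100992492, -0.7280137966998019), 1.1479134743213653)
small ((-0.0829083868975431, 0.9816552458379064), 0.2500053640206655)
```

The case has shifted about 1–2 mm, so the hook is probably against its stop. I'll back off and measure the knob again.

Emit:
apply_moves([
  [[0,-0.005,0,0,0,0,1],[0,-0.02,0,0,0,0,1],[0,-0.03,0,0,0,0,1],[0.01,-0.03,-0.02,0,0,0,1],[0.01,-0.03,-0.03,0,0,0,1],[0.0,-0.04,-0.04,0,0,0,1],[-0.01,-0.04,-0.04,0,0,0,1],[-0.01,-0.04,-0.04,0,0,0,1],[-0.03,-0.04,-0.03,0,6,0,1],[-0.03,-0.04,0,0,7,0,1],[-0.03,-0.03,0,0,7,0,1]],
])

```text
time: 6.5
eef_pos: [0.4253, 0.125, 0.2143]
tcp_rot: [0.971, 0.235, -0.028, 0.013]
contact_force: [0.1, 0.1, 1.9]
opening: 0.001
```

```bash
python3 - <<'E'
from h import *
goal(0,0,250,117.5,0)
s=ctrl.read_camera("side");t=ctrl.read_camera("top");cv2.imwrite("pics/s4.png",s[:,:,::-1]);cv2.imwrite("pics/t4.png",t[:,:,::-1])
a=cv2.resize(s[150:260,275:395],None,fx=4,fy=4,interpolation=2)[:,:,::-1]
b=cv2.resize(t[190:300,340:420],None,fx=4,fy=4,interpolation=2)[:,:,::-1]
cv2.imwrite("pics/p4.png",np.hstack([a,b]))
E
```

```text
t 6.5 tcp [0.4253 0.125  0.2143] case [ 80.  337.2 214.3] f [0.1 0.1 1.9] open 0.0
shift mm [-80.2 337.9 -26.9] turn [ -2.2   3.3 -90.3] after-turn axes [-337.2  -80.   -35.7]
```

View pics/p4.png

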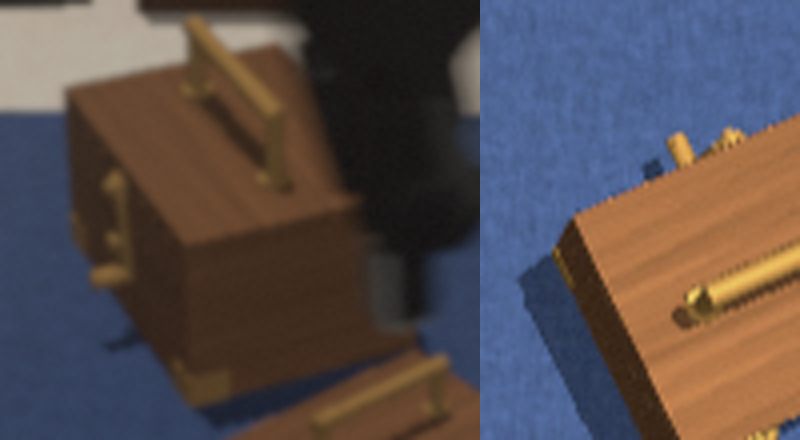

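The side crop shows the hook hanging close to the pin, with the knob at about (112,276). In the top crop the knob is at about (202,152) local, still left of the pivot at (250,138).

```bash
python3 - <<'E'
from h import *
ct=ctrl.get_calibration("top");cs=ctrl.get_calibration("side")
T=lambda x,y:(x/4+340-.4,y/4+190-.4); S=lambda x,y:(x/4+275-.4,y/4+150-.4)
fl=tri([ray(ct,T(97,215)),ray(cs,S(188,246))]);print("FL",fl)
k=tri([ray(ct,T(200,149)),ray(cs,S(106,275))]);print("knob",k)
t=cv2.imread("pics/t4.png")
m=cv2.inRange(cv2.cvtColor(t,cv2.COLOR_BGR2HSV),(15,110,90),(35,255,255));n,l,st,c=cv2.connectedComponentsWithStats(m)
H=[i for i in range(1,n) if st[i,4]>300 and 380<c[i,0]<460][0]
for i in range(1,n):
    if 350<c[i,0]<480 and 200<c[i,1]<310:print(st[i],c[i].round(1))
v=cv2.fitLine(np.argwhere(l==H)[:,::-1].astype(np.float32),2,0,.01,.01).ravel()
p=[onz(ct,v[2:]+s*v[:2]*25,.14) for s in(-1,1)];d=p[0]-p[1];yaw=np.degrees(np.arctan2(-d[0],d[1]));print("yaw",yaw,"handle c",onz(ct,c[H],.14))
t0=cv2.imread("pics/top0.png");m=cv2.inRange(cv2.cvtColor(t0,cv2.COLOR_BGR2HSV),(15,110,90),(35,255,255));n,l,st,c=cv2.connectedComponentsWithStats(m);H=[i for i in range(1,n) if st[i,4]>300 and 380<c[i,0]<460][0]
v=cv2.fitLine(np.argwhere(l==H)[:,::-1].astype(np.float32),2,0,.01,.01).ravel()
p=[onz(ct,v[2:]+s*v[:2]*25,.14) for s in(-1,1)];d=p[0]-p[1];print("before yaw",np.degrees(np.arctan2(-d[0],d[1])),onz(ct,c[H],.14))
R=Ro.from_euler('z',yaw,degrees=True)
# case c from FL corner
c2=fl[0]-R.apply([.065,.09,0]);print("case centre",c2);print("knob in case",R.inv().apply(k[0]-c2)*[1,1,1])
c2[2]=0
for th in(0,.1,.2,.4,.6):
    a=th+.0625;w=c2+R.apply([.083,.0481*np.sin(a),0])+[0,0,.085-.0481*np.cos(a)]
    print(th,"top",((proj(ct,w)-[340,190]+.4)*4).round(),"side",((proj(cs,w)-[275,150]+.4)*4).round())
w=c2+R.apply([.073,0,.085]);print("pivot",((proj(ct,w)-[340,190]+.4)*4).round(),((proj(cs,w)-[275,150]+.4)*4).round())
w=c2+R.apply([.07,0,.051]);print("pin",((proj(cs,w)-[275,150]+.4)*4).round())
E
```

```text
FL (array([ 0.5279708 , -0.10914899,  0.09723752]), np.float64(0.000996004734823951))
knob (array([ 0.57559684, -0.16784668,  0.04129126]), np.float64(0.0001891571608217309))
[396 222  10   7  24] [401.4 224.8]
[387 224   7   8  35] [389.8 227.4]
[391 236  63  35 502] [422.5 252.2]
[359 252   4   9   9] [360.3 256. ]
[450 272  16  10  57] [457.5 276.9]
[400 296  15  10  54] [406.9 300.6]
yaw 25.372684153635205 handle c [ 0.50547307 -0.21154401  0.14      ]
before yaw 27.697935119932023 [ 0.50773915 -0.20764756  0.14      ]
case centre [ 0.50780612 -0.21832035  0.09723752]
knob in case [ 0.0828798   0.01655634 -0.05594627]
0 top [222. 140.] side [ 97. 269.]
0.1 top [214. 144.] side [100. 273.]
0.2 top [206. 147.] side [103. 275.]
0.4 top [191. 153.] side [109. 279.]
0.6 top [179. 157.] side [114. 278.]
pivot [253. 133.] [108. 185.]
pin [117. 239.]
```

The knob is still about 0.25–0.3 rad open. The finger passed the knob's outer end and turned the case a little, to yaw about 25.4°. I'll redo the push closer to the face, with the knob nearer the tip.

```bash
sed -i 's/^C=.*/C=np.array([.508,-.2157,0]);YAW=25.4/' h.py; python3 -c "
from h import *
goal(85,60,214,25.4,-25)"
```

```text
t 6.6 tcp [0.4178 0.1245 0.2133] case [ 64.5 346.  213.3] f [ 0.1 -0.7 -0.7] open 0.0
shift mm [ 11.1 286.5   1.9] turn [  1.1 -21.3   1.7] after-turn axes [ 18.3 286.   -9.3]
```

Emit:
apply_moves([
  [[0.002,0.035,0,0,0,0,1],[0.002,0.035,0,0,0,0,1],[0.002,0.035,0,0,0,0.6,1],[0.002,0.035,0,0,0,0.6,1],[0.002,0.035,0,0,0,0.6,1],[0.002,0.035,0,0,0,0,1],[0.002,0.035,0,1,0,0,1],[0.002,0.03,0,0,0,0,1],[0,0,0,0,-7,0,1],[0,0,0,0,-7,0,1],[0,0,0,0,-7,0,1],[0,0,0,0,0,0,1]],
])

```text
time: 7.8
eef_pos: [0.5513, -0.1329, 0.2198]
tcp_rot: [0.949, 0.212, -0.225, 0.054]
contact_force: [0.1, 0.5, -1.1]
opening: 0.0
```

```bash
python3 -c "
from h import *
goal(82,55,60,25.4,-25)"
```

```text
t 7.8 tcp [ 0.5513 -0.1329  0.2198] case [ 74.7  56.3 219.8] f [ 0.1  0.5 -1.1] open 0.0
shift mm [ 78.5   0.2 139.4] turn [ 0.3  1.7 -0.3] after-turn axes [ 74.2   1.3 141.7]
```

Emit:
apply_moves([
  [[0.02,0,0,0,1.5,0,1],[0.011,0,0.023,0,0,0,1],[0.011,0,0.023,0,0,0,1],[0.01,0,0.023,0,0,0,1],[0.01,0,0.023,0,0,0,1],[0.01,0,0.023,0,0,0,1],[0.006,0,0.02,0,0,0,1],[0,0,0,0,0,0,1]],
])

```text
time: 8.6
eef_pos: [0.5632, -0.1324, 0.0623]
tcp_rot: [0.953, 0.212, -0.208, 0.052]
contact_force: [0.0, 0.4, -0.4]
opening: -0.002
```

```bash
python3 -c "
from h import *
goal(81,45,30,25.4,-25)"
```

```text
t 8.6 tcp [ 0.5632 -0.1324  0.0623] case [85.6 51.6 62.3] f [ 0.   0.4 -0.4] open -0.0
shift mm [ 9.4  6.3 31.3] turn [ 0.5 -0.2 -0.5] after-turn axes [ 9.5  6.6 31.2]
```

Emit:
apply_moves([
  [[0.004,0,0.011,0,0,0,1],[0.003,0,0.011,0,0,0,1],[0.002,0.003,0.009,0,0,0,1],[0,0.004,0,0,0,0,1],[0,0,0,0,0,0,1]],
])

```text
time: 9.1
eef_pos: [0.5638, -0.1434, 0.0322]
tcp_rot: [0.954, 0.211, -0.206, 0.054]
contact_force: [0.5, -0.3, -0.1]
opening: -0.001
```

```bash
python3 -c "
from h import *
goal(80,23,29,25.4,-25)"
```

```text
t 9.1 tcp [ 0.5638 -0.1434  0.0322] case [81.4 41.4 32.2] f [ 0.5 -0.3 -0.1] open -0.0
shift mm [ 0.2 18.4  3.7] turn [ 0.7 -0.5 -0.6] after-turn axes [ 0.1 18.4  3.4]
```

Emit:
apply_moves([
  [[0,0.003,0.001,0,0,0,1],[0,0.003,0.001,0,0,0,1],[0,0.003,0.001,0,0,0,1],[0,0.003,0,0,0,0,1],[0,0,0,0,0,0,1]],
])

```text
time: 9.6
eef_pos: [0.5695, -0.1561, 0.0311]
tcp_rot: [0.954, 0.211, -0.204, 0.054]
contact_force: [-0.4, 0.4, 1.0]
opening: -0.001
```

```bash
python3 - <<'E'
from h import *
goal(80,23,29,25.4,-25)
s=ctrl.read_camera("side");cv2.imwrite("pics/s5.png",s[:,:,::-1])
m=cv2.inRange(cv2.cvtColor(s[:,:,::-1].copy(),cv2.COLOR_BGR2HSV),(15,110,70),(35,255,255));n,l,st,c=cv2.connectedComponentsWithStats(m)
print([(st[i].tolist(),c[i].round(1).tolist()) for i in range(1,n) if st[i,4]>8 and 280<c[i,0]<420 and c[i,1]<249])
E
```

```text
t 9.6 tcp [ 0.5695 -0.1561  0.0311] case [81.2 27.5 31.1] f [-0.4  0.4  1. ] open -0.0
shift mm [-0.1  4.4  2.5] turn [ 0.8 -0.6 -0.7] after-turn axes [-0.2  4.5  2.4]
[([320, 154, 28, 43, 349], [334.4, 173.9]), ([300, 192, 8, 27, 118], [304.3, 204.1]), ([318, 240, 15, 11, 97], [325.4, 245.5])]
```

Emit:
apply_moves([
  [[0,0.002,0.001,0,0,0,1],[0,0.002,0,0,0,0,1],[0,0.002,0,0,0,0,1],[0,0,0,0,0,0,1]],
])

```text
time: 10.05
eef_pos: [0.5716, -0.1613, 0.0301]
tcp_rot: [0.954, 0.211, -0.204, 0.054]
contact_force: [0.3, 0.4, 0.4]
opening: 0.002
```

```bash
cat > chk.py <<'E'
from h import *
import sys
goal(80,23,29,25.4,-25)
s=ctrl.read_camera("side");cv2.imwrite(f"pics/{sys.argv[1]}.png",s[:,:,::-1])
m=cv2.inRange(cv2.cvtColor(s[:,:,::-1].copy(),cv2.COLOR_BGR2HSV),(15,110,70),(35,255,255));n,l,st,c=cv2.connectedComponentsWithStats(m)
print([(st[i].tolist(),c[i].round(1).tolist()) for i in range(1,n) if st[i,4]>8 and 280<c[i,0]<420 and c[i,1]<249])
cv2.imwrite(f"pics/{sys.argv[1]}z.png",cv2.resize(s[185:235,280:340],None,fx=8,fy=8,interpolation=2)[:,:,::-1])
E
python3 chk.py s6
```

```text
t 10.05 tcp [ 0.5716 -0.1613  0.0301] case [80.8 21.9 30.1] f [0.3 0.4 0.4] open 0.0
shift mm [-0.3 -1.2  1.3] turn [ 0.7 -0.6 -0.6] after-turn axes [-0.3 -1.1  1.3]
[([320, 154, 28, 43, 350], [334.4, 174.1]), ([300, 192, 8, 26, 109], [304.1, 203.5]), ([318, 240, 15, 11, 94], [325.5, 245.5])]
```

View pics/s6z.png

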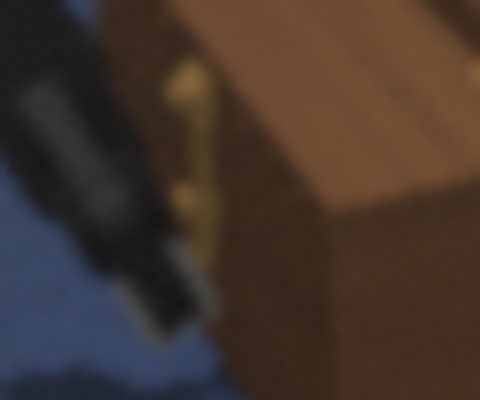

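The finger now covers the knob, with its tip at about (185,310), and the shank runs (200,95)–(207,262). Case and handle are unmoved. I'll continue in small steps until it meets resistance.

Emit:
apply_moves([
  [[0,0.002,0,0,0,0,1],[0,0.002,0,0,0,0,1],[0,0,0,0,0,0,1]],
])

```text
time: 10.4
eef_pos: [0.5727, -0.1636, 0.0301]
tcp_rot: [0.954, 0.211, -0.205, 0.052]
contact_force: [-0.6, 2.2, 0.6]
opening: -0.001
```

```bash
python3 chk.py s7
```

```text
t 10.4 tcp [ 0.5727 -0.1636  0.0301] case [80.8 19.4 30.1] f [-0.6  2.2  0.6] open -0.0
shift mm [-0.3 -3.6  1.3] turn [ 0.5 -0.6 -0.6] after-turn axes [-0.3 -3.6  1.3]
[([320, 153, 27, 44, 339], [334.4, 173.9]), ([300, 191, 7, 27, 106], [303.9, 202.9]), ([317, 239, 15, 12, 97], [324.4, 245.1])]
```

The force has risen to about 2.3 N along y and the case corner starts to shift, so the hook is at its stop. I'll retract and verify.

Emit:
apply_moves([
  [[0,-0.005,0,0,0,0,1],[0,-0.02,0,0,0,0,1],[0,-0.03,0,0,0,0,1],[0.0,-0.04,-0.02,0,0,0,1],[0.0,-0.04,-0.03,0,0,0,1],[0.0,-0.04,-0.04,0,0,0,1],[-0.01,-0.04,-0.04,0,0,0,1],[-0.01,-0.04,-0.04,0,0,0,1],[-0.02,-0.04,-0.03,0,6,0,-1],[-0.02,-0.04,-0.02,0,7,0,-1],[-0.02,-0.03,-0.02,0,7,0,-1]],
])

```text
time: 11.55
eef_pos: [0.4309, 0.1692, 0.2514]
tcp_rot: [0.975, 0.218, -0.034, 0.015]
contact_force: [0.2, -0.0, 0.8]
opening: 0.506
```

```bash
cat > look.py <<'E'
from h import *
import sys
ct=ctrl.get_calibration("top");cs=ctrl.get_calibration("side")
s=ctrl.read_camera("side")[:,:,::-1].copy();t=ctrl.read_camera("top")[:,:,::-1].copy()
a=cv2.resize(s[180:250,280:350],None,fx=6,fy=6,interpolation=2);b=cv2.resize(t[205:275,350:410],None,fx=6,fy=6,interpolation=2)
cv2.imwrite(f"pics/{sys.argv[1]}.png",np.hstack([a,b]))
m=cv2.inRange(cv2.cvtColor(t,cv2.COLOR_BGR2HSV),(15,110,90),(35,255,255));n,l,st,c=cv2.connectedComponentsWithStats(m)
for i in range(1,n):
    if 340<c[i,0]<490 and 200<c[i,1]<310:print(st[i],c[i].round(1))
H=[i for i in range(1,n) if st[i,4]>300 and 380<c[i,0]<460][0]
v=cv2.fitLine(np.argwhere(l==H)[:,::-1].astype(np.float32),2,0,.01,.01).ravel()
p=[onz(ct,v[2:]+q*v[:2]*25,.14) for q in(-1,1)];d=p[0]-p[1]
hc=onz(ct,c[H],.14);yaw=np.degrees(np.arctan2(-d[0],d[1]));print("yaw",yaw,"handle",hc,"centre est",hc+[.0023,-.0034,0])
E
python3 look.py p8; python3 -c "
from h import *
goal(0,0,250,115.4)"
```

```text
[392 222  15   7  53] [398.4 224.6]
[391 236  64  35 507] [422.8 252.1]
[359 251   5  10  10] [361.  255.5]
[391 271   1   1   1] [391. 271.]
[451 273  14  10  53] [457.8 277.5]
[466 272   1   1   1] [466. 272.]
[400 296  14  10  54] [406.5 300.4]
yaw 24.544108995407655 handle [ 0.50556166 -0.21208589  0.14      ] centre est [ 0.50786166 -0.21548589  0.14      ]
t 11.65 tcp [0.4292 0.1695 0.2562] case [ 94.1 381.8 256.2] f [ 0.8 -0.6  0.9] open 0.67
shift mm [-92.7 381.7  18.7] turn [ -2.2   3.7 -90. ] after-turn axes [-381.8  -94.1    6.2]
```

View pics/p8.png

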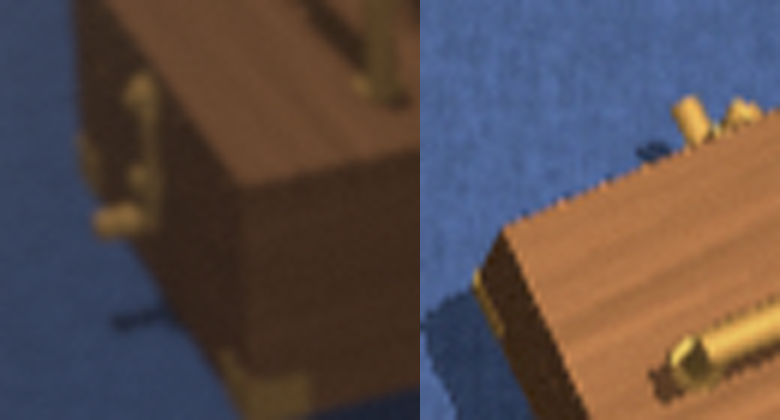

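The knob has moved closer to the pivot. In the top crop its tip is at local (268,103) and its middle at (272,118). In the side crop the tip is at (100,221) and the middle at (120,221).

```bash
python3 - <<'E'
from h import *
ct=ctrl.get_calibration("top");cs=ctrl.get_calibration("side")
T=lambda x,y:(x/6+350-.4,y/6+205-.4); S=lambda x,y:(x/6+280-.4,y/6+180-.4)
fl,e=tri([ray(ct,T(83,231)),ray(cs,S(240,186))]);print("FL",fl,e)
R=Ro.from_euler('z',24.6,degrees=True)
for c in (np.array([.5079,-.2155,0]),fl*[1,1,0]-R.apply([.065,.09,0])):
    print("c",c)
    k,e=tri([ray(ct,T(268,103)),ray(cs,S(100,221))]);print("tip",R.inv().apply(k-c),e)
    k,e=tri([ray(ct,T(273,118)),ray(cs,S(118,221))]);print("mid",R.inv().apply(k-c),e)
    p,e=tri([ray(ct,T(320,106)),ray(cs,S(138,86))]);print("piv",R.inv().apply(p-c),e)
    for th in(0,.1,.2,.3):
        a=th+.0625;f=lambda d:c+R.apply([.065+d,.0481*np.sin(a),.085-.0481*np.cos(a)])
        print(th,*[((proj(ct,f(d))-[350,205]+.4)*6).round() for d in(.016,.024)],*[((proj(cs,f(d))-[280,180]+.4)*6).round() for d in(.016,.024)])
    w=c+R.apply([.075,0,.085]);print("pivot",((proj(ct,w)-[350,205]+.4)*6).round(),((proj(cs,w)-[280,180]+.4)*6).round())
E
```

```text
FL [ 0.53005559 -0.10837375  0.09841283] 0.0008200276932462347
c [ 0.5079 -0.2155  0.    ]
tip [0.087513   0.00129884 0.03951479] 0.0001790890940966078
mid [0.08165622 0.00208686 0.03862883] 0.0007750494663009283
piv [ 0.07089648 -0.00013522  0.09064462] 0.0009756067793279085
0 [270. 124.] [260. 103.] [119. 225.] [ 98. 230.]
0.1 [258. 129.] [248. 108.] [123. 231.] [102. 236.]
0.2 [246. 134.] [236. 113.] [127. 235.] [106. 240.]
0.3 [235. 138.] [225. 117.] [132. 238.] [110. 243.]
pivot [311. 102.] [125. 102.]
c [ 0.50842051 -0.21726325  0.        ]
tip [0.08777374 0.00311873 0.03951479] 0.0001790890940966078
mid [0.08191696 0.00390675 0.03862883] 0.0007750494663009283
piv [0.07115721 0.00168466 0.09064462] 0.0009756067793279085
0 [276. 123.] [266. 102.] [118. 223.] [ 97. 227.]
0.1 [263. 128.] [253. 107.] [122. 228.] [101. 233.]
0.2 [251. 132.] [241. 112.] [126. 232.] [105. 237.]
0.3 [240. 137.] [230. 116.] [130. 235.] [109. 240.]
pivot [316. 101.] [124.  99.]
```

The hook is closed: knob 2–4 mm to +y at z ≈ 38 mm, so θ ≈ 0. Now I'll turn the tool for the handle grasp.

Emit:
apply_moves([
  [[0,0,0,0,2,-8,-1],[0,0,0,0,2,-8.3,-1],[0,0,0,0,0,-8.3,-1],[0,0,0,0,0,-8.3,-1],[0,0,0,0,0,-8.3,-1],[0,0,0,0,0,-8.3,-1],[0,0,0,0,0,-8.3,-1],[0,0,0,0,0,-8.3,-1],[0,0,0,0,0,-8.3,-1],[0,0,0,0,0,-8.3,-1],[0,0,0,0,0,-7,-1],[0,0,0,0,0,0,-1]],
])

```text
time: 12.85
eef_pos: [0.4209, 0.1698, 0.246]
tcp_rot: [0.515, 0.857, -0.008, 0.001]
contact_force: [0.5, 1.2, 0.5]
opening: 1.0
```

```bash
sed -i 's/^C=.*/C=np.array([.5082,-.2163,0]);YAW=24.6/' h.py; python3 -c "
from h import *
goal(0,0,220,114.6)"
```

```text
t 12.85 tcp [0.4209 0.1698 0.246 ] case [ 81.3 387.4 246. ] f [0.5 1.2 0.5] open 1.0
shift mm [-381.6 -103.8   31.6] turn [-0.7  0.7  3.4] after-turn axes [-387.4  -81.3   26. ]
```

Emit:
apply_moves([
  [[-0.035,-0.009,0,0,0,1,-1],[-0.035,-0.009,0,0,0,1,-1],[-0.035,-0.008,0,0,0,1,-1],[-0.035,-0.008,0,0,0,0,-1],[-0.035,-0.008,0,0,0,0,-1],[-0.035,-0.008,0,0,0,0,-1],[-0.035,-0.008,0,0,0,0,-1],[-0.035,-0.008,0,0,0,0,-1],[-0.035,-0.008,0,0,0,0,-1],[-0.035,-0.008,0,0,0,0,-1],[-0.03,-0.006,0,0,0,0,-1],[0,0,0,0,0,0,-1]],
])

```text
time: 14.05
eef_pos: [0.4988, -0.2256, 0.2417]
tcp_rot: [0.552, 0.834, -0.013, -0.004]
contact_force: [0.7, 0.7, 0.7]
opening: 0.998
```

```bash
python3 -c "
from h import *
goal(0,0,118,114.6)"
```

```text
t 14.05 tcp [ 0.4988 -0.2256  0.2417] case [-12.4  -4.5 241.7] f [0.7 0.7 0.7] open 1.0
shift mm [  5.7  15.4 123.3] turn [-1.5  0.4 -1.6] after-turn axes [  4.5  12.4 123.7]
```

Emit:
apply_moves([
  [[0.004,0.006,0.005,-1.5,0,-1.6,-1],[0.001,0.006,0.02,0,0,0,-1],[0,0,0.02,0,0,0,-1],[0,0,0.02,0,0,0,-1],[0,0,0.018,0,0,0,-1],[0,0,0,0,0,0,-1]],
])

```text
time: 14.65
eef_pos: [0.5071, -0.2083, 0.1518]
tcp_rot: [0.539, 0.842, 0.002, 0.001]
contact_force: [-0.1, -0.4, -0.9]
opening: 1.001
```

```bash
python3 - <<'E'
from h import *
goal(0,0,118,114.6)
s=ctrl.read_camera("wrist")[:,:,::-1];ct=ctrl.get_calibration("wrist");im=cv2.resize(s,None,fx=.75,fy=.75)
cv2.imwrite("pics/p9.png",im)
W=lambda x,y,z:C+Ro.from_euler('z',YAW,degrees=True).apply([x,y,z])
for n,p in dict(h0=W(0,-.047,.138),h1=W(0,.047,.138),lid=W(.065,.09,.1),lid2=W(.065,-.09,.1),grasp=ctrl.get_state()["eef_pos"]).items():print(n,(proj(ct,p)*.75).round())
E
```

```text
t 14.65 tcp [ 0.5071 -0.2083  0.1518] case [  2.4   7.7 151.8] f [-0.1 -0.4 -0.9] open 1.0
shift mm [-7.7 -2.5 33.8] turn [0.2 0.  0.1] after-turn axes [-7.7 -2.4 33.8]
h0 [240. 278.]
h1 [240. 156.]
lid [330.  85.]
lid2 [309. 287.]
grasp [244. 225.]
```

View pics/p9.png

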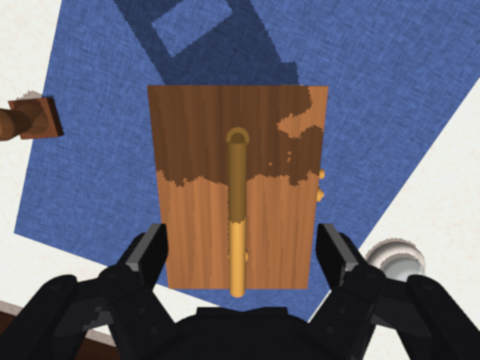

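The wrist view shows the bar vertical at column 238, midway between the fingers (165 and 317) and parallel to the pads. The projected lid corners match. I'll descend and grip.

Emit:
apply_moves([
  [[-0.004,-0.001,0.011,0,0,0,-1],[-0.003,-0.001,0.011,0,0,0,-1],[0,0,0.011,0,0,0,-1],[0,0,0,0,0,0,1],[0,0,0,0,0,0,1],[0,0,0,0,0,0,1],[0,0,0,0,0,0,1],[0,0,0,0,0,0,1],[0,0,0,0,0,0,1],[0,0,0,0,0,0,1],[0,0,0,0,0,0,1],[0,0,0,0,0,0,1]],
], force=60)

```text
time: 15.9
eef_pos: [0.5097, -0.2174, 0.1213]
tcp_rot: [0.539, 0.842, 0.0, 0.004]
contact_force: [-1.7, -0.1, 0.7]
opening: 0.115
```

```bash
python3 -c "
from h import *
goal(0,0,118,114.6)"
```

```text
t 15.9 tcp [ 0.5097 -0.2174  0.1213] case [  0.9  -1.6 121.3] f [-1.7 -0.1  0.7] open 0.11
shift mm [ 1.6 -0.9  3.3] turn [0.3 0.4 0.2] after-turn axes [ 1.6 -0.9  3.3]
```

Emit:
apply_moves([
  [[0,0,0,0,0,0,1],[0,0,0,0,0,0,1],[0,0,-0.004,0,0,0,1],[0,0,-0.008,0,0,0,1],[0,0,-0.012,0,0,0,1],[0,0,-0.015,0,0,0,1],[0,0,-0.015,0,0,0,1],[0,0,-0.01,0,0,0,1],[0,0,0,0,0,0,1],[0,0,0,0,0,0,1],[0,0,0,0,0,0,1]],
], force=100)

```text
time: 17.0
eef_pos: [0.5058, -0.2122, 0.182]
tcp_rot: [0.539, 0.843, 0.002, -0.002]
contact_force: [-0.1, -0.7, -8.3]
opening: 0.105
```

```bash
python3 - <<'E'
from h import *
goal(454.7,218.1,222,87.7,frame=False)
s=ctrl.read_camera("side")[:,:,::-1];t=ctrl.read_camera("top")[:,:,::-1]
cv2.imwrite("pics/p10.png",np.hstack([s[90:310,230:430],t[150:370,300:500]]).repeat(2,0).repeat(2,1))
E
```

```text
t 17.0 tcp [ 0.5058 -0.2122  0.182 ] case [ -0.5   4.7 182. ] f [-0.1 -0.7 -8.3] open 0.1
shift mm [412.2 134.4 -37.1] turn [-0.  -0.4 27.1] after-turn axes [427.9 -68.3 -40. ]
```

View pics/p10.png

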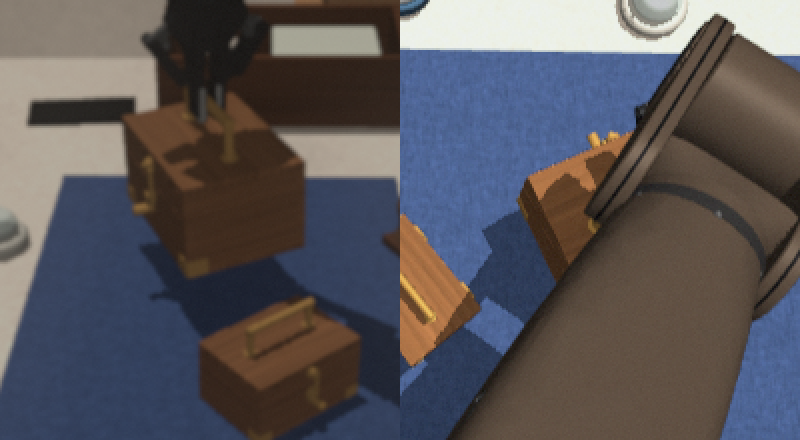

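The case hangs level with the lid shut and the hook closed; in the side half the knob is at about (145,205). I'll raise it and carry it to the tray.

Emit:
apply_moves([
  [[0,0,-0.012,0,0,0,1],[0,0,-0.018,0,0,0,1],[0,0,-0.018,0,0,0,1],[0,0,-0.018,0,0,0,1],[0,0,-0.014,0,0,0,1],[0.008,0.002,-0.006,0,0,1,1],[0.015,0.004,0,0,0,2,1],[0.02,0.005,0,0,0,2,1],[0.025,0.006,0,0,0,2,1],[0.025,0.006,0,0,0,2,1],[0.025,0.005,0,0,0,2,1],[0.025,0.005,0,0,0,2,1]],
])

```text
time: 18.3
eef_pos: [0.4887, -0.0613, 0.2719]
tcp_rot: [0.638, 0.77, 0.001, -0.007]
contact_force: [0.2, 0.6, -7.9]
opening: 0.104
```

```bash
python3 -c "
from h import *
goal(454.7,218.1,271,87.7,frame=False)"
```

```text
t 18.3 tcp [ 0.4887 -0.0613  0.2719] case [ 46.8 149.1 271.9] f [ 0.2  0.6 -7.9] open 0.1
shift mm [280.8  18.4   4.4] turn [-0.5 -0.7 13. ] after-turn axes [277.8 -45.2   0.9]
```

Emit:
apply_moves([
  [[0.028,0.002,0,0,0,2,1],[0.028,0.002,0,0,0,2,1],[0.028,0.001,0,0,0,2,1],[0.028,0,0,0,0,2,1],[0.028,-0.001,0,0,0,2,1],[0.028,-0.001,0,0,0,1,1],[0.028,-0.002,0,0,0,1,1],[0.025,-0.002,0,0,0,1,1],[0.02,-0.002,0,0,0,0,1],[0.014,-0.001,0,0,0,0,1],[0.007,0,0,0,0,0,1],[0,0,0,0,0,0,1]],
])

```text
time: 19.5
eef_pos: [0.4609, 0.2197, 0.2718]
tcp_rot: [0.725, 0.688, -0.002, -0.013]
contact_force: [-0.2, 0.8, -7.9]
opening: 0.107
```

```bash
python3 -c "
from h import *
goal(454.7,218.1,271,87.7,frame=False)"
```

```text
t 19.5 tcp [0.4609 0.2197 0.2718] case [138.4 416.1 271.8] f [-0.2  0.8 -7.9] open 0.11
shift mm [-1.9 -6.   0.9] turn [-1.3 -0.9 -0.7] after-turn axes [-1.8 -6.1  0.8]
```

Emit:
apply_moves([
  [[-0.001,-0.003,0.0005,-0.7,-0.5,-0.4,1],[-0.001,-0.003,0.0005,-0.6,-0.4,-0.3,1],[0,0,0,0,0,0,1],[0,0,0,0,0,0,1],[0,0,0,0,0,0,1],[0,0,0,0,0,0,1],[0,0,0,0,0,0,1]],
])

```text
time: 20.2
eef_pos: [0.4538, 0.2149, 0.2704]
tcp_rot: [0.722, 0.692, -0.001, 0.002]
contact_force: [-0.2, -0.0, -7.7]
opening: 0.101
```

```bash
python3 - <<'E'
from h import *
goal(454.7,218.1,271,87.7,frame=False)
s=ctrl.read_camera("side")[:,:,::-1];t=ctrl.read_camera("top")[:,:,::-1]
cv2.imwrite("pics/p11.png",np.hstack([s[150:450,225:475],t[170:470,100:350]]).repeat(1,0).repeat(1,1) if 0 else cv2.resize(np.hstack([s[150:450,275:475],t[170:470,110:310]]),None,fx=2,fy=2))
E
```

```text
t 20.2 tcp [0.4538 0.2149 0.2704] case [130.1 414.7 270.4] f [-0.2 -0.  -7.7] open 0.1
shift mm [ 3.3  0.7 -0.6] turn [ 0.   0.2 -0.2] after-turn axes [ 3.3  0.7 -0.6]
```

The viewer limit is reached, so I'll check numerically from colour masks against predicted positions.

```bash
python3 - <<'E'
from h import *
ct=ctrl.get_calibration("top");cs=ctrl.get_calibration("side")
s=ctrl.read_camera("side")[:,:,::-1].copy();t=ctrl.read_camera("top")[:,:,::-1].copy()
p=ctrl.get_state()["eef_pos"];R=Ro.from_euler('z',-2.4,degrees=True);c=np.array([p[0],p[1],p[2]-.071-.05])
W=lambda x,y,z:c+R.apply([x,y,z])
P=dict(FLtop=W(.065,.09,.1),FRtop=W(.065,-.09,.1),BLtop=W(-.065,.09,.1),FLbot=W(.065,.09,0),BLbot=W(-.065,.09,0),knob0=W(.081,.003,.037),knob3=W(.081,.0172,.0402),pivot=W(.073,0,.085),hend=W(0,.05,.138))
for n,v in P.items():print(n,"side",proj(cs,v).round(1),"top",proj(ct,v).round(1))
for nm,im in(("side",s),("top",t)):
    h=cv2.cvtColor(im,cv2.COLOR_BGR2HSV)
    m=cv2.inRange(h,(15,110,70),(35,255,255));n,l,st,cc=cv2.connectedComponentsWithStats(m)
    print(nm,"brass",[(st[i].tolist(),cc[i].round(1).tolist()) for i in range(1,n) if st[i,4]>8])
    m=cv2.inRange(h,(3,90,25),(20,255,220));m=cv2.morphologyEx(m,2,np.ones((3,3)))
    for k in cv2.findContours(m,0,2)[0]:
        if cv2.contourArea(k)>1500:print(nm,"wood",cv2.boundingRect(k),cv2.approxPolyDP(k,5,True)[:,0].tolist())
# bystanders: compare with first pictures
for nm,im,f in(("side",s,"side0"),("top",t,"top0")):
    d=cv2.absdiff(im,cv2.imread(f"pics/{f}.png")).max(2)
    for o,q in dict(dish=(290,120,30,40) ,stone=(205,110,55,75),weight=(405,130,45,45),seal=(415,355,40,35)).items() if nm=="top" else dict(dish=(165,262,48,40),stone=(130,318,92,50),weight=(208,188,40,35),seal=(418,182,32,38)).items():
        x,y,w,h=q;print(nm,o,(d[y:y+h,x:x+w]>40).sum())
E
```

```text
FLtop side [302.2 287.4] top [116.7 224.4]
FRtop side [317.9 207.7] top [228.8 230.7]
BLtop side [411.9 292.2] top [105.  305.9]
FLbot side [305.8 346.4] top [138.7 237.6]
BLbot side [406.6 351.7] top [129.1 310. ]
knob0 side [300.9 281.1] top [182.4 226.9]
knob3 side [299.4 286. ] top [173.7 226. ]
pivot side [305.4 252.4] top [175.9 224.9]
hend side [358.4 244.1] top [127.1 261.9]
side brass [([350, 197, 16, 79, 629], [358.1, 239.6]), ([409, 238, 3, 13, 30], [410.1, 244.0]), ([306, 251, 5, 7, 21], [307.8, 253.6]), ([297, 280, 8, 6, 41], [300.1, 282.5]), ([411, 287, 4, 17, 39], [412.4, 296.1]), ([308, 339, 17, 10, 159], [316.1, 343.4])]
side wood (297, 197, 118, 155) [[319, 211], [306, 277], [297, 280], [304, 291], [308, 347], [407, 351], [414, 303], [407, 213], [373, 211], [364, 237], [364, 197], [355, 206], [353, 236], [345, 211]]
side wood (393, 32, 110, 121) [[502, 32], [470, 55], [394, 84], [393, 101], [417, 101], [422, 114], [394, 119], [395, 151], [432, 151], [437, 117], [497, 117]]
top brass [([0, 135, 39, 60, 309], [28.3, 170.4]), ([40, 192, 5, 3, 10], [41.4, 192.8]), ([170
[... 170 characters left out ...]
, 29, 36, 218], [303.3, 293.1]), ([330, 291, 7, 8, 17], [333.1, 294.5]), ([281, 308, 7, 9, 33], [284.2, 312.3]), ([188, 311, 24, 7, 112], [200.3, 314.1])]
top wood (268, 258, 72, 75) [[300, 258], [268, 285], [285, 306], [283, 314], [288, 311], [307, 332], [339, 303]]
top wood (159, 227, 79, 91) [[164, 228], [171, 261], [196, 265], [159, 260], [170, 268], [160, 275], [162, 312], [229, 316], [236, 243], [227, 232]]
top wood (571, 217, 69, 182) [[595, 217], [571, 228], [585, 391], [639, 398], [639, 379], [619, 377], [614, 296], [639, 296], [639, 289], [610, 288], [605, 234], [639, 235], [639, 217]]
side dish 0
side stone 0
side weight 0
side seal 0
top dish 0
top stone 0
top weight 0
top seal 0
```

Everything matches the predictions within about 3 px: the knob is at (300.1,282.5) against (300.9,281.1) for closed, the underside is level, and the bystanders are unchanged. Handing in.

```bash
python3 -c "
from plant import ctrl
print(ctrl.sign_off());s=ctrl.get_state();print(s['time'],s['eef_pos'],s['opening'],s['contact_force'])"
```

```text
the job is handed in; nothing more can be done
None
the job is handed in; nothing more can be done
```

The case is held above the tray with its hook closed and the hook side facing the colleague. I handed the job in at about 20 s of the 61 s allowed; no verdict is reported.

**How it went:** The first sweep with the shut fingers slid past the knob's end and left the hook about 0.3 rad open. It also turned the case about 2° and shifted it a few mm on the desk. The second sweep ran closer to the face until it met resistance of about 2.3 N, and re-measuring put the knob where a closed hook would have it. I then gripped the handle bar, lifted the case and carried it to the tray.

**Last checks:**
- **Position:** the tool is about 3 mm from the measured tray centre. The underside is about 15 cm above the desk, worked out from the grip height.
- **Attitude:** the case outline fits a level, square case (tool yaw within 0.2°, corners within about 3 px of prediction).
- **Hook and lid:** the knob is within 2 px of its closed position, and the outline fits a shut lid.
- **Grip and load:** the bar is held at 100 N, and the tool carries about 7.7 N.
- **Bystanders:** the images show no change around any of them.

I could not view the final picture because the 12-picture limit was reached, so the final checks come from colour masks and projected points only.

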